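Draw the camera plate out to its line and hold it

TASK

The camera plate is parked on the black riser under a strap clamp. Loosen the clamp by turning its wing knob a quarter turn anticlockwise, then draw the plate out along the riser, camera end first, until the line scribed across it is flush with the riser's outer edge, with the plate square to the riser. The plate is nose-heavy out there, so do not let it tip or lift it off the riser, and finish while still holding it flat in that place so that I can screw a post under the camera end; leave the post, lens, screw tray and screwdriver where they are.

Things in the scene. Friction and masses are not known exactly. Their poses are not given: they have to be found in the camera images.
- riser: Fixed black-grey bridge, 300 mm long (its x), 140 mm wide (its y), 80 mm high, bolted to the table by 10 mm high flanges that reach 88 mm to either side of its middle line. Origin: centre of its underside on the table, z up. Its +x axis points outwards, away from the clamp, to the end over which the camera hangs.
- riser_edge (a point): Middle of the top of the riser's outer edge (riser x = +150 mm, z = 80 mm), axes as the riser's. The scribed line must come here.
- clamp: Steel strap clamp, fixed on the middle line of the riser's top near its inner end (where along it varies from case to case). Origin: on the knob's axis, on the riser's top; axes as the riser's. Its 26 mm wide strap reaches 45 mm from the knob's axis towards the outer end and presses on the inner 19 to 25 mm of the plate with about 24 N when tight; top of the strap 19 mm above the riser (22 mm when loosened).
- clamp_knob (a joint): Angle of the clamp's wing knob in rad about the vertical: 0 tight (as found), growing anticlockwise seen from above to its stop at 1.6. The strap leaves the plate at about 0.75 and stands 3 mm clear at 1.57. The knob stays where it is left; friction 0.15 N m.
- knob_grip (a point): Point to grip on the wing knob: on its axis, 60 mm above the riser's top. The black wing is an upright blade 52 mm long, 13 mm thick, from 39 to 73 mm above the riser's top, on a round hub 24 mm across below it. x axis along the blade: at 0 the blade points along the riser, at a quarter turn across it. It turns with the knob and does not rise.
- plate: Loose aluminium plate, 280 mm long (its x), 90 mm wide (its y), 8 mm thick, lying on the riser's top, about 0.6 to 1 kg in all. Origin: centre of its underside; +x points outwards to the camera end. A grey finned camera, 56 x 52 mm and 62 mm high, stands with its centre 100 mm from the origin towards +x. The centre of mass lies about 28 mm outward of the origin, so once the plate is drawn out to its line it tips over the riser's edge unless held.
- scribed_line (a point): Middle of the dark line scribed straight across the plate (on its top and down both sides), given at the underside: 5 mm inward (-x) of the plate's origin. Axes as the plate's.
- handle (a point): Middle of the plate's pull handle: a black round bar 10 mm thick lying across the plate (along its y), centre line 45 mm above the plate's top, on two posts 72 mm apart (62 mm free between them); 75 mm inward (-x) of the plate's origin. Axes as the plate's.
- post: Bystander: steel post, 32 mm across the foot, 80 mm high, standing loose on the table beyond the riser. Origin under its centre.
- lens_mount: Bystander: lens in a round black holder on a 50 mm square base, 73 mm high, loose on the table beyond the riser. Origin under its centre.
- screw_tray: Bystander: grey open tray of screws, 90 x 65 x 24 mm, loose on the table beyond the riser. Origin under its centre.
- driver: Bystander: screwdriver, 190 mm long, lying on the table between robot and riser.

How it is judged:
By the outcome, as a careful person would: the job done as asked, in the order asked, and still so for the second after the job is handed in, while the arm keeps its last pose, push and grip.
It also fails if it takes over 51 s, if anything falls off the work surface, if the arm or the gripper's body presses on something with over 40 N, if the wrist force passes 120 N, or if a joint passes its speed limit or range.

ROBOT

A 6-joint arm with a two-finger parallel gripper is mounted at the origin on the work surface. World frame = base frame: x ahead of the robot, y to its left, z up, the work surface at z = 0. Lengths are in m, angles in rad, forces in N, time in s.
With the tool pointing down it reaches from about 0.25 to 0.725 m from the base axis. Payload 4 kg.
Tool frame: the origin (TCP) lies at the very end of the fingers, on their centre line; the grasp point (between the pads) lies 19 mm behind it; z points along the fingers, y is the direction in which the jaws open and shut (so a half turn about z gives the same grasp; the last joint's range is limited). The gripper opens to 85 mm and grips with 20 to 120 N. Pads are 22 mm wide; open, the fingers measure 114 mm over their backs; the gripper's body (76 mm by 85 mm) begins 54 mm behind the grasp point. The pads swing forward as they close: fully open they stand 13 mm farther back than shut.
Start: joints at [1.196, 0.241, 0.005, 1.335, 0, 1.571], TCP at [0.183, 0.465, 0.231] pointing down, gripper open.
Joint ranges: [-2.72, 2.72], [-1.05, 1.87], [-1.09, 1.28], [-1.99, 2.15], [-1.42, 1.44], [-3.14, 3.14]. Speed limits (rad/s): [2.79, 2.79, 3.14, 3.14, 3.14, 3.14].

INTERFACE

Orientations are given as [roll, pitch, yaw] about the fixed x, y, z axes, in that order (R = Rz(yaw) Ry(pitch) Rx(roll)).
In Python, from rig import manip gives the robot as it stands.
- The arm moves only by the shell command python3 -m handwheel 'ROWS' [FORCE]. ROWS is JSON, a list that holds one entry, the list of rows, each a list of 7 numbers: the shift along the tool's x, y, z in cm, then the turn, a rotation vector about the tool's x, y, z in degrees, then the opening, from 0 (shut) to 1 (fully open). A call has 1 to 5 rows; each row is the pose to reach, as a shift and turn from the pose measured when the call began, along the tool's axes at that moment; what a row does not reach only later rows make up. A row lasts 1/8 s, in which the tool goes at most 62.5 mm and 10.7 degrees, less where a joint would pass 70% of its speed; a pose out of reach is approached as far as the arm can. A call with a gripper value outside its range is refused whole. The fingers move at their own pace and stop on an object; FORCE is the grip in N (left out, the last holds). Time passes only in rows, so rows that repeat a pose let the fingers close. It gives the time, the measured TCP pose, the force and the opening at its end, in the units of the state.
- manip.get_obs(): the state, without advancing time (a new reading comes with each control period).
- manip.camera(name): name is "side" or "top"; returns a dict with "pixels" (480x640x3 uint8, red, green, blue), "mtx" (3x3 intrinsics, pixels), "k1" (the pictures are not rectified: a ray, as slopes to the right and down, at radius r is drawn at 1 + k1 r^2 times it, then the intrinsics apply), "rvec" (rotation vector, rad) and "tvec" (3), from world to camera coordinates, as OpenCV has them. Camera axes: x right, y down, z forward; pixel columns grow to the right and rows downward; lengths in m; the calibration is good to about 2 mm. A picture is of the moment at which its call begins. There is no depth.
- manip.finish_job(): hands the job in, once; it reports no verdict.
The state is a dict: "time": time; "q": joint angles; "dq": joint speeds; "joint_efforts": joint torques, N m; "eef_pos": TCP position; "eef_rot": TCP orientation; "ft_force": force on the tool from outside, world axes, zero at the start; "torque": the same for the moment, N m; "width": finger opening in m.
Only numpy, scipy, OpenCV 4.12 (cv2) and the standard library are available. Lean on these libraries where they do the work, as an engineer would, in place of code of your own. Each camera call takes 0.05 s, during which the arm holds its last target. There are 200 camera calls.

## Working session

There is one attempt and no reset: what is moved stays moved. The work goes in short steps, Python scripts to look and compute and a shell command to move; the robot and the scene stay as the last step left them, time stands still between calls to the robot, and variables do not carry over. Pictures are saved under pics/ and viewed, about 8 in all and at most 12, crops included, and the job is handed in when it is done.

```bash
mkdir -p pics; ls
cat > h.py <<'E'
import numpy as np, cv2, os
from scipy.spatial.transform import Rotation as Ro
from rig import manip
def snap(n,f):
    c=manip.camera(n); cv2.imwrite(f'pics/{f}.png',c['pixels'][:,:,::-1]); np.savez(f'pics/{f}.npz',**c); return c
def ray(c,uv):
    K=np.array(c['mtx']);k=float(c['k1']);R,_=cv2.Rodrigues(np.array(c['rvec'],float))
    p=cv2.undistortPoints(np.array([[uv]],float),K,np.array([k,0,0,0,0.]))[0,0]
    t=np.array(c['tvec'],float).ravel()
    return -R.T@t, R.T@np.array([p[0],p[1],1])
def at(c,uv,z):
    o,d=ray(c,uv); return o+d*(z-o[2])/d[2]
def proj(c,P):
    K=np.array(c['mtx']);k=float(c['k1'])
    return cv2.projectPoints(np.array(P,float).reshape(-1,1,3),np.array(c['rvec'],float),np.array(c['tvec'],float),K,np.array([k,0,0,0,0.]))[0][:,0]
E
python3 - <<'E'
from h import *
for n in('top','side'):
    c=snap(n,n+'0'); print(n,c['k1'],ray(c,(320,240)))
print(manip.get_obs())
E
```

```text
pics
top 0.018990528776171016 (array([0.39898245, 0.03013434, 0.88689944]), array([ 0.22807355, -0.03278945, -0.97329118]))
side -0.07291812426873154 (array([0.49187537, 0.4911061 , 0.54225432]), array([ 0.08040596, -0.71011266, -0.69994254]))
{'time': 0.1, 'q': array([1.19600388e+00, 2.41325627e-01, 3.84791133e-03, 1.33520483e+00,
       3.81285072e-05, 1.57083790e+00]), 'dq': array([ 5.31375061e-05, -3.20668951e-03,  2.20242940e-03, -1.09311640e-03,
       -4.69922432e-04,  3.48231985e-04]), 'joint_efforts': array([ 2.89291020e-04, -3.73137653e+01,  2.53009576e+01,  1.08418163e-02,
        1.38071442e-05,  1.02050208e-06]), 'eef_pos': array([0.18281917, 0.46476285, 0.23050377]), 'eef_rot': array([-3.13970643e+00, -3.80500280e-05,  2.76675857e+00]), 'ft_force': array([ 0.06998251, -0.23725586, -0.05336226]), 'torque': array([0.05129122, 0.01377951, 0.0245419 ]), 'width': 0.08527865825716131}
```

View pics/top0.png

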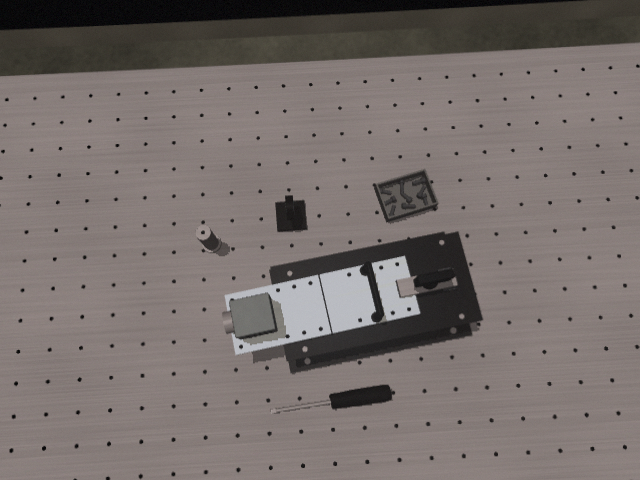

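View pics/side0.png

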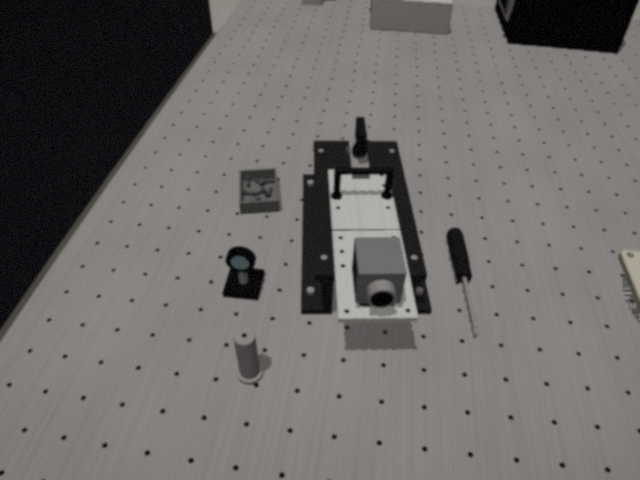

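Top view: the plate runs with its camera end to the left (about 227..420, 258..353), the scribed line is near (325,303), the handle is (366,268)-(377,318), and the knob blade is near (433,278). The side view agrees.

Run:
```python
from h import *
c=np.load('pics/top0.npz')
im=c['pixels']; 
print('dirs',[at(c,p,.088).round(4) for p in((227,293),(410,258),(420,314),(235,353),(319,275),(331,333))])
g=im.min(2)
m=((im[:,:,2]>170)).astype(np.uint8); m[:240]=0;m[370:]=0
m=cv2.morphologyEx(m,cv2.MORPH_CLOSE,np.ones((5,5)))
k,l,s,_=cv2.connectedComponentsWithStats(m); print(s[1:][s[1:,4]>300])
crop=cv2.resize(im[225:375,215:490],None,fx=2.9,fy=2.9,interpolation=cv2.INTER_CUBIC)
crop=np.clip(255*(crop/255.)**.5,0,255).astype(np.uint8)
cv2.imwrite('pics/crop0.png',crop[:,:,::-1])
```

```text
dirs [array([0.5126, 0.1479, 0.088 ]), array([ 0.5501, -0.1321,  0.088 ]), array([ 0.4646, -0.1384,  0.088 ]), array([0.4237, 0.1381, 0.088 ]), array([0.5319, 0.0081, 0.088 ]), array([ 0.4443, -0.0042,  0.088 ])]
[[ 372  257   48   63 1658]
 [ 225  266  150   88 6102]]
```

View pics/crop0.png

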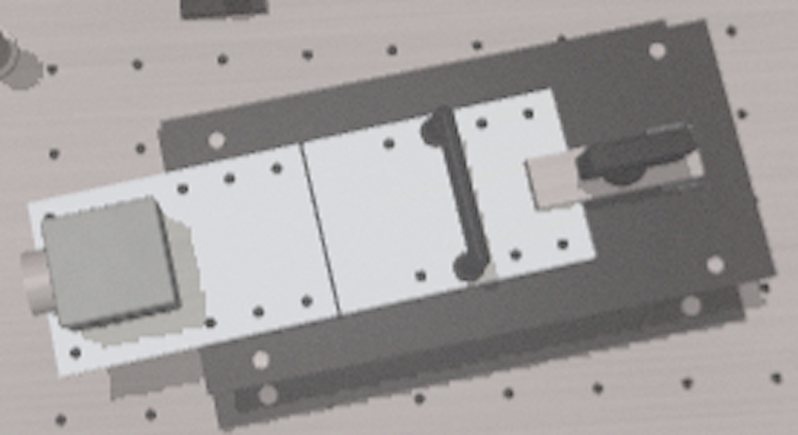

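Run:
```python
from h import *
c=np.load('pics/top0.npz')
def cr(p,z): return at(c,(p[0]/2.9+215-.33,p[1]/2.9+225-.33),z)
A=[cr(p,.08) for p in((162,130),(210,392),(775,272),(705,20))]
print('riser',np.round(A,4),[np.linalg.norm(A[i]-A[i-1]).round(4) for i in range(4)])
P=[cr(p,.088) for p in((28,203),(60,377),(595,258),(551,89))]
print('plate',np.round(P,4),[np.linalg.norm(P[i]-P[i-1]).round(4) for i in range(4)])
L=[cr(p,.088) for p in((301,144),(340,317))];print('line',np.round(L,4),np.linalg.norm(L[0]-L[1]))
def ang(a,b): d=a-b; return np.degrees(np.arctan2(d[1],d[0]))
print('yaw x: riser',ang(A[0],A[3]),ang(A[1],A[2]),'y:',ang(A[0],A[1])+90,ang(A[3],A[2])+90)
print('plate',ang(P[0],P[3]),ang(P[1],P[2]),ang(L[0],L[1])+90,ang(P[3],P[2])+90)
H=[cr(p,.133) for p in((446,113),(478,260))];print('handle',np.round(H,4),np.mean(H,0),np.linalg.norm(H[0]-H[1]),ang(H[0],H[1])+90)
# knob blade top z=.153: ends
B=[cr(p,.153) for p in((582,160),(688,136))];print('blade',np.round(B,4),np.mean(B,0),np.linalg.norm(B[0]-B[1]),ang(*B))
ri=(A[2]+A[3])/2; print('inner mid',ri,'outer mid',(A[0]+A[1])/2)
S=[cr(p,.099) for p in((525,160),(538,210),(704,181),(692,133))];print('strap',np.round(S,4))
# triangulate riser/handle checks in side view
s=np.load('pics/side0.npz')
print('side proj',proj(s,[np.mean(H,0),np.mean(B,0),*A,*P]).round(0).tolist())
```

```text
riser [[ 0.546   0.0816  0.08  ]
 [ 0.4095  0.0628  0.08  ]
 [ 0.4534 -0.2318  0.08  ]
 [ 0.5891 -0.2122  0.08  ]] [np.float64(0.297), np.float64(0.1378), np.float64(0.2979), np.float64(0.1372)]
plate [[ 0.5103  0.152   0.088 ]
 [ 0.4212  0.1377  0.088 ]
 [ 0.4651 -0.1382  0.088 ]
 [ 0.5546 -0.1244  0.088 ]] [np.float64(0.2799), np.float64(0.0902), np.float64(0.2793), np.float64(0.0906)]
line [[ 0.533   0.0089  0.088 ]
 [ 0.4428 -0.0054  0.088 ]] 0.09129146621190344
yaw x: riser 98.33922912507158 98.46094856869445 y: 97.8652917804407 98.23994978065114
plate 99.11309336440375 99.0378603374621 99.02866292685952 98.73887674145737
handle [[ 0.5368 -0.0626  0.133 ]
 [ 0.4637 -0.0721  0.133 ]] [ 0.50022037 -0.06733917  0.133     ] 0.07371898077178175 97.35299185067763
blade [[ 0.5066 -0.1232  0.153 ]
 [ 0.5152 -0.1752  0.153 ]] [ 0.51089917 -0.14919282  0.153     ] 0.052659596504932765 99.48467047689411
inner mid [ 0.52123763 -0.22200914  0.08      ] outer mid [0.47779009 0.07221059 0.08      ]
strap [[ 0.5162 -0.1053  0.099 ]
 [ 0.4901 -0.1095  0.099 ]
 [ 0.5001 -0.1956  0.099 ]
 [ 0.5252 -0.1925  0.099 ]]
side proj [[361.0, 171.0], [359.0, 126.0], [313.0, 273.0], [424.0, 274.0], [394.0, 141.0], [312.0, 140.0], [336.0, 318.0], [416.0, 317.0], [385.0, 169.0], [326.0, 169.0]]
```

```bash
cat > go.py <<'E'
import sys
from h import *
# go.py x y z yawdeg -> shift (cm) and turn (deg) in tool axes, tool pointing straight down
x,y,z,yw=map(float,sys.argv[1:5]); o=manip.get_obs()
R=Ro.from_euler('xyz',o['eef_rot']); T=Ro.from_euler('ZX',[np.radians(yw),np.pi])
print('t',round(o['time'],2),'pos',o['eef_pos'].round(4),'yaw',np.degrees(o['eef_rot']).round(2),'q',o['q'].round(2),'F',o['ft_force'].round(1),'M',o['torque'].round(2),'w',round(o['width'],4))
print('shift',(100*R.inv().apply(np.array([x,y,z])-o['eef_pos'])).round(2),'turn',np.degrees((R.inv()*T).as_rotvec()).round(2))
E
python3 -m handwheel '[[[-4.4,-3.8,0,0,0,5,1],[-8.8,-7.5,0,0,0,10,1],[-13.2,-11.3,0,0,0,15,1],[-17.6,-15,0,0,0,20,1],[-22,-18.8,0,0,0,25,1]]]'
python3 go.py .5105 -.150 .20 98.3
```

```text
time: 0.72
eef_pos: [0.3191, 0.2076, 0.2307]
eef_rot: [-3.14, 0.001, 2.328]
ft_force: [1.0, 0.2, 0.1]
width: 0.0854
t 0.72 pos [0.3191 0.2076 0.2307] yaw [-1.799e+02  5.000e-02  1.334e+02] q [ 0.58  0.   -0.27  1.3  -0.    1.39] F [1.  0.2 0.1] M [ 0.04 -0.14 -0.03] w 0.0854
shift [-39.13 -10.66   3.12] turn [-0.08  0.08 35.1 ]
```

```bash
python3 -m handwheel '[[[-5.6,-1.5,0,0,0,5,1],[-11.2,-3,0,0,0,10,1],[-16.8,-4.6,0,0,0,15,1],[-22.4,-6.1,0,0,0,20,1],[-28,-7.6,0,0,0,25,1]]]'
python3 go.py .5105 -.150 .20 98.3
```

```text
time: 1.35
eef_pos: [0.4567, -0.05, 0.2308]
eef_rot: [-3.14, 0.001, 1.889]
ft_force: [1.0, 0.4, 0.6]
width: 0.0857
t 1.35 pos [ 0.4567 -0.05    0.2308] yaw [-1.7993e+02  7.0000e-02  1.0821e+02] q [-0.11  0.16 -0.1   1.31 -0.    1.15] F [1.  0.4 0.6] M [ 0.05 -0.09 -0.  ] w 0.0857
shift [-11.18   1.99   3.09] turn [-0.07  0.07  9.91]
```

```bash
python3 -m handwheel '[[[-4,0.7,0,0,0,4,1],[-8,1.4,0.5,0,0,8,1],[-11.2,2,1.5,0,0,9.9,1],[-11.2,2,3,0,0,9.9,1],[-11.2,2,3,0,0,9.9,1]]]'
python3 go.py .5105 -.150 .121 98.3
python3 - <<'E'
from h import *
c=snap('side','side1')
im=cv2.resize(c['pixels'][60:260,240:480],None,fx=3,fy=3,interpolation=cv2.INTER_CUBIC)
cv2.imwrite('pics/side1c.png',im[:,:,::-1])
E
```

```text
time: 1.98
eef_pos: [0.5089, -0.1494, 0.1989]
eef_rot: [-3.136, -0.001, 1.716]
ft_force: [-0.5, 0.4, 0.4]
width: 0.0854
t 1.98 pos [ 0.5089 -0.1494  0.1989] yaw [-1.7969e+02 -6.0000e-02  9.8320e+01] q [-0.28  0.32  0.03  1.28 -0.    1.14] F [-0.5  0.4  0.4] M [-0.01  0.03 -0.02] w 0.0854
shift [-0.09  0.19  7.79] turn [-0.31 -0.06  0.02]
```

View pics/side1c.png

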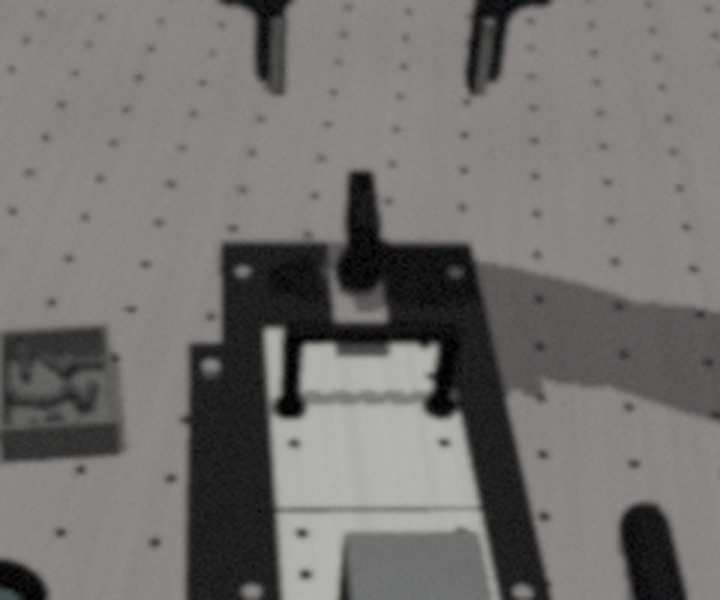

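Side crop: the open fingers (272 and 485) straddle the blade at 362, with nothing in the way below. I'm descending and gripping.

```bash
python3 -m handwheel '[[[-0.1,0.2,2.6,-0.3,0,0,1],[-0.1,0.2,5.2,-0.3,0,0,1],[-0.1,0.2,7.8,-0.3,0,0,0.9],[-0.1,0.2,7.8,-0.3,0,0,0.6],[-0.1,0.2,7.8,-0.3,0,0,0.3]]]' 40
python3 -m handwheel '[[[0,0,0,0,0,0,0],[0,0,0,0,0,0,0],[0,0,0,0,0,0,0],[0,0,0,0,0,0,0]]]' 40
python3 go.py .5105 -.150 .121 98.3
```

```text
time: 2.65
eef_pos: [0.512, -0.1496, 0.1234]
eef_rot: [3.138, 0.001, 1.718]
ft_force: [0.2, 0.3, 0.5]
width: 0.0416
time: 3.15
eef_pos: [0.5098, -0.1501, 0.1251]
eef_rot: [3.142, 0.002, 1.717]
ft_force: [-8.0, 0.8, 9.1]
width: 0.0122
t 3.15 pos [ 0.5098 -0.1501  0.1251] yaw [1.800e+02 9.000e-02 9.837e+01] q [-0.29  0.37 -0.1   1.1  -0.    1.14] F [-8.   0.8  9.1] M [-0.12  1.73 -0.02] w 0.0122
shift [0.   0.07 0.41] turn [0.01 0.09 0.07]
```

```bash
python3 -m handwheel '[[[0,0,0,0,0,-7,0],[0,0,0,0,0,-14,0],[0,0,0,0,0,-21,0],[0,0,0,0,0,-28,0],[0,0,0,0,0,-35,0]]]' 50
python3 go.py .510 -.150 .125 188.3
```

```text
time: 3.78
eef_pos: [0.5086, -0.1506, 0.1252]
eef_rot: [-3.139, 0.001, 2.331]
ft_force: [-3.2, -2.7, -1.9]
width: 0.0118
t 3.77 pos [ 0.5086 -0.1506  0.1252] yaw [-1.7983e+02  3.0000e-02  1.3353e+02] q [-0.29  0.37 -0.1   1.1  -0.    0.52] F [-3.2 -2.7 -1.9] M [-0.3   0.48 -0.15] w 0.0118
shift [-0.05  0.14  0.02] turn [ -0.17  -0.06 -54.77]
```

```bash
python3 -m handwheel '[[[0,0.1,0,0,0,-7,0],[0,0.1,0,0,0,-14,0],[0,0.1,0,0,0,-21,0],[0,0.1,0,0,0,-28,0],[0,0.1,0,0,0,-35,0]]]' 50
python3 -m handwheel '[[[0,0,0,0,0,-7,0],[0,0,0,0,0,-14,0],[0,0,0,0,0,-19.8,0],[0,0,0,0,0,-19.8,0]]]' 50
python3 go.py .510 -.150 .20 188.3
```

```text
time: 4.4
eef_pos: [0.508, -0.1516, 0.1252]
eef_rot: [-3.135, -0.003, 2.943]
ft_force: [-3.6, -5.1, -2.8]
width: 0.0123
time: 4.9
eef_pos: [0.5079, -0.1523, 0.1252]
eef_rot: [-3.136, -0.005, -2.996]
ft_force: [-0.4, -3.5, -4.9]
width: 0.0122
t 4.9 pos [ 0.5079 -0.1523  0.1252] yaw [-179.66   -0.31 -171.65] q [-0.29  0.37 -0.1   1.1  -0.01 -0.43] F [-0.4 -3.5 -4.9] M [-0.37 -0.3   0.15] w 0.0122
shift [-0.2   0.15 -7.49] turn [-0.34 -0.31  0.05]
```

```bash
python3 -m handwheel '[[[0,0,0,0,0,0,0.6],[0,0,0,0,0,0,0.6],[0,0,-2.5,0,0,0,0.6],[0,0,-5,0,0,0,0.6],[0,0,-7.5,0,0,0,0.6]]]' 40
python3 -m handwheel '[[[0,6,-0.5,0,0,0,0.7],[6,10,-0.5,0,0,0,0.7],[12,10,-0.5,0,0,0,0.7],[18,10,-0.5,0,0,0,0.7],[18,10,-0.5,0,0,0,0.7]]]'
python3 - <<'E'
from h import *
c=snap('top','top2'); im=c['pixels']
crop=cv2.resize(im[225:375,215:490],None,fx=2.9,fy=2.9,interpolation=cv2.INTER_CUBIC)
crop=np.clip(255*(crop/255.)**.5,0,255).astype(np.uint8)
cv2.imwrite('pics/crop2.png',crop[:,:,::-1])
E
python3 go.py .4997 -.0673 .20 189
```

```text
time: 5.52
eef_pos: [0.5085, -0.1515, 0.2016]
eef_rot: [-3.136, -0.004, -2.996]
ft_force: [0.3, -0.4, 0.4]
width: 0.0513
time: 6.15
eef_pos: [0.3119, -0.078, 0.2068]
eef_rot: [-3.136, -0.005, -2.998]
ft_force: [1.0, 0.2, -0.7]
width: 0.0599
t 6.2 pos [ 0.3145 -0.0784  0.2074] yaw [-1.7963e+02 -1.3000e-01 -1.7173e+02] q [-0.24 -0.1  -0.43  1.24 -0.01 -0.38] F [0.5 0.1 0.4] M [-0.    0.   -0.02] w 0.0599
shift [-18.49  -1.56   0.71] turn [-0.37 -0.13 -0.73]
```

View pics/crop2.png

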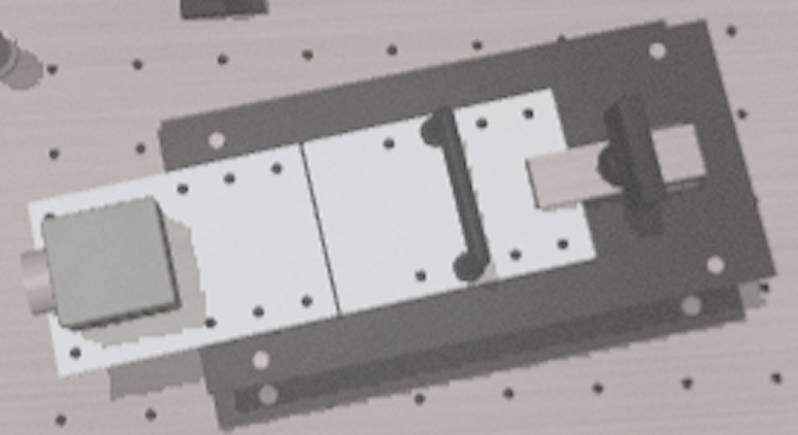

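Crop: the blade now lies across the riser, running (640,97)-(665,203), roughly parallel to the scribed line. The plate has not moved. Next is the handle.

```bash
python3 -m handwheel '[[[-6,-0.5,0,0,0,0,0.7],[-12,-1,0,0,0,-0.7,0.7],[-18.5,-1.6,0.4,-0.4,0,-0.7,0.7],[-18.5,-1.6,0.7,-0.4,-0.1,-0.7,0.7],[-18.5,-1.6,0.7,-0.4,-0.1,-0.7,0.7]]]'
python3 go.py .4997 -.0673 .114 189
```

```text
time: 6.82
eef_pos: [0.5003, -0.0673, 0.199]
eef_rot: [3.14, -0.003, -2.984]
ft_force: [-1.2, 0.8, -0.2]
width: 0.0596
t 6.83 pos [ 0.5003 -0.0673  0.199 ] yaw [ 1.7993e+02 -1.5000e-01 -1.7100e+02] q [-0.13  0.27 -0.04  1.26  0.   -0.29] F [-1.2  0.8 -0.2] M [0.03 0.04 0.02] w 0.0596
shift [0.03 0.   8.5 ] turn [ 0.07 -0.15  0.  ]
```

```bash
python3 -m handwheel '[[[0,0,3,0,0,0,0.7],[0,0,6,0,0,0,0.7],[0,0,8.5,0,0,0,0.7],[0,0,8.5,0,0,0,0.5],[0,0,8.5,0,0,0,0.3]]]' 30
python3 -m handwheel '[[[0,0,0,0,0,0,0],[0,0,0,0,0,0,0],[0,0,0,0,0,0,0],[0,0,0,0,0,0,0]]]' 80
python3 go.py .4997 -.0673 .114 189
```

```text
time: 7.45
eef_pos: [0.5005, -0.0674, 0.1157]
eef_rot: [3.141, -0.0, -2.985]
ft_force: [-0.1, -0.5, 0.3]
width: 0.0265
time: 7.95
eef_pos: [0.5013, -0.0674, 0.1174]
eef_rot: [-3.142, 0.002, -2.985]
ft_force: [-2.0, 0.7, 6.5]
width: 0.0074
t 7.95 pos [ 0.5013 -0.0674  0.1174] yaw [-1.8000e+02  1.3000e-01 -1.7101e+02] q [-0.13  0.33 -0.18  1.06  0.   -0.29] F [-2.   0.7  6.5] M [0.14 0.42 0.02] w 0.0074
shift [0.16 0.03 0.34] turn [-0.    0.13 -0.01]
```

```bash
python3 -m handwheel '[[[0,0,0.2,0,0,0,0],[0,0.6,0.2,0,0,0,0],[0,1.2,0.2,0,0,0,0],[0,1.8,0.2,0,0,0.3,0],[0,2.4,0.2,0,0,0.4,0]]]' 100
python3 go.py .4997 -.0673 .117 189
```

```text
time: 8.57
eef_pos: [0.4998, -0.0462, 0.1175]
eef_rot: [-3.135, 0.007, -2.993]
ft_force: [0.1, -6.5, 5.2]
width: 0.0069
t 8.57 pos [ 0.4998 -0.0462  0.1175] yaw [-179.63    0.39 -171.51] q [-0.09  0.32 -0.2   1.04 -0.   -0.24] F [ 0.1 -6.5  5.2] M [-1.32 -0.13  0.06] w 0.0069
shift [ 0.32 -2.08  0.06] turn [-0.37  0.39 -0.51]
```

```bash
python3 -m handwheel '[[[0,0.6,0.3,0,0,0,0],[0,1.2,0.3,-0.3,0.3,0,0],[0,1.8,0.3,-0.3,0.3,0,0],[0,2.4,0.3,-0.3,0.3,0,0],[0,2.8,0.3,-0.3,0.3,0,0]]]' 100
python3 go.py .4997 -.0673 .117 188.3
```

```text
time: 9.2
eef_pos: [0.4991, -0.0217, 0.1174]
eef_rot: [-3.132, 0.009, -2.996]
ft_force: [1.3, -9.2, 9.1]
width: 0.0068
t 9.2 pos [ 0.4991 -0.0217  0.1174] yaw [-179.44    0.51 -171.63] q [-0.04  0.31 -0.21  1.04 -0.01 -0.18] F [ 1.3 -9.2  9.1] M [-1.81 -0.21  0.06] w 0.0068
shift [ 0.61 -4.52  0.08] turn [-0.56  0.51  0.07]
```

```bash
python3 -m handwheel '[[[0.1,0.5,0.3,0,0,0,0],[0.3,1,0.3,-0.4,0.4,0,0],[0.4,1.5,0.3,-0.6,0.5,0,0],[0.5,1.9,0.4,-0.6,0.5,0,0],[0.5,2,0.4,-0.6,0.5,0,0]]]' 100
python3 go.py .4909 .0038 .117 188.3
cat > meas.py <<'E'
import sys
from h import *
c=snap('top',sys.argv[1]); s=snap('side',sys.argv[1]+'s')
for n,k,b in(('',c,(225,375,215,490)),('s',s,(100,340,260,480))):
    im=k['pixels'][b[0]:b[1],b[2]:b[3]]; f=2.9 if n=='' else 2.5
    cv2.imwrite(f'pics/{sys.argv[1]}c{n}.png',np.clip(255*(cv2.resize(im,None,fx=f,fy=f,interpolation=cv2.INTER_CUBIC)/255.)**.5,0,255).astype(np.uint8)[:,:,::-1])
E
python3 meas.py m1
```

```text
time: 9.82
eef_pos: [0.4962, -0.0066, 0.1174]
eef_rot: [-3.132, 0.01, -2.998]
ft_force: [2.0, -11.5, 13.8]
width: 0.0067
t 9.82 pos [ 0.4962 -0.0066  0.1174] yaw [-179.44    0.6  -171.78] q [-0.01  0.31 -0.22  1.04 -0.01 -0.15] F [  2.  -11.5  13.8] M [-2.29 -0.34 -0.03] w 0.0067
shift [0.37 1.1  0.03] turn [-0.56  0.6  -0.08]
```

View pics/m1c.png

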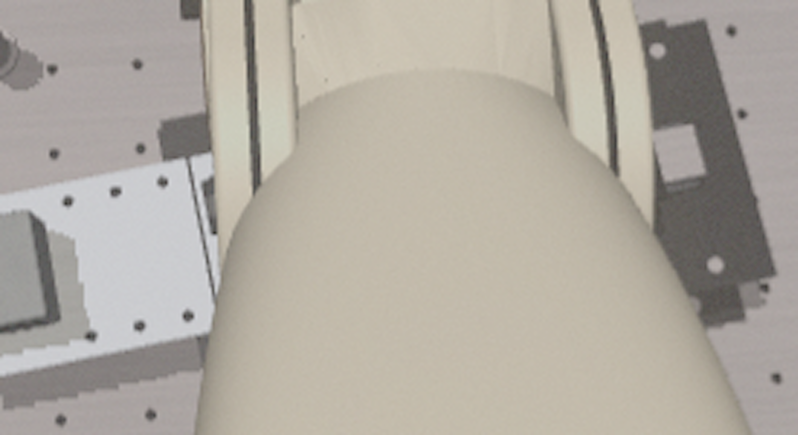

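View pics/m1cs.png

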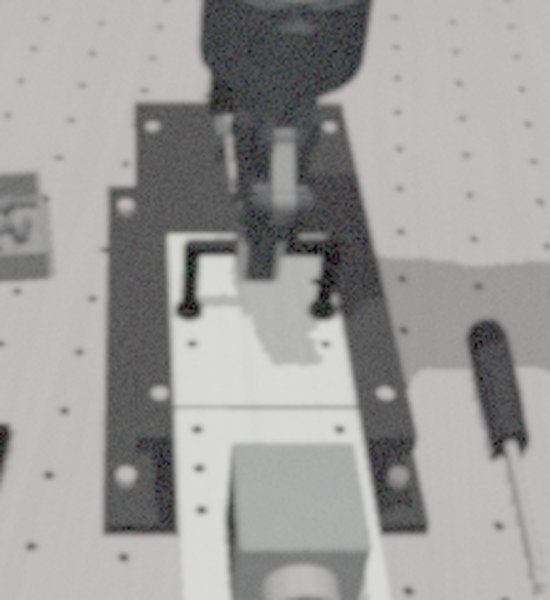

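Run:
```python
from h import *
c=np.load('pics/m1.npz'); s=np.load('pics/m1s.npz')
ct=lambda p,z: at(c,(p[0]/2.9+215-.33,p[1]/2.9+225-.33),z)
cs=lambda p,z: at(s,(p[0]/2.5+260-.3,p[1]/2.5+100-.3),z)
u=np.array([np.cos(np.radians(98.3)),np.sin(np.radians(98.3)),0]); E=np.array([.4779,.0728,.08])
f=lambda P:(round(1000*float((P-E)@u),1), (1000*float((P-E)@np.array([u[1],-u[0],0]))).__round__(1))
for n,P in(('top line',[ct(p,.088) for p in((189,157),(214,300))]),('side line',[cs(p,.088) for p in((175,407),(358,407))]),('side edge',[cs(p,.08) for p in((138,437),(413,437))])):
    d=P[0]-P[1]; print(n,[f(p) for p in P],np.degrees(np.arctan2(d[1],d[0]))+90)
for nm,k in(('s',s),):
    g=k['pixels'].mean(2)
    for u0 in(322,326,415,420,425): print(u0,g[264:284,u0].round(0).astype(int).tolist())
    for u0 in(340,360,380,400): print(u0,g[254:272,u0].round(0).astype(int).tolist())
```

```text
top line [(-12.5, 50.3), (-11.1, -24.7)] 97.22059129691748
side line [(-11.7, 47.8), (-11.9, -43.6)] 98.4381085470097
side edge [(1.2, 66.3), (0.9, -70.4)] 98.39487181986502
322 [29, 33, 32, 36, 32, 34, 32, 32, 33, 34, 30, 21, 15, 17, 17, 23, 11, 21, 6, 16]
326 [28, 30, 29, 37, 35, 30, 34, 27, 28, 31, 24, 18, 17, 10, 19, 20, 18, 17, 17, 21]
415 [34, 30, 25, 30, 34, 36, 28, 32, 30, 33, 27, 19, 11, 23, 16, 14, 11, 15, 12, 22]
420 [34, 35, 32, 37, 33, 31, 38, 30, 29, 22, 18, 19, 12, 11, 15, 18, 15, 10, 21, 27]
425 [121, 111, 102, 97, 91, 77, 70, 58, 54, 50, 39, 40, 39, 43, 53, 69, 83, 85, 82, 72]
340 [182, 183, 181, 183, 181, 181, 179, 166, 140, 151, 174, 181, 180, 182, 180, 167, 144, 116]
360 [179, 178, 178, 179, 179, 179, 175, 163, 130, 133, 165, 176, 179, 178, 178, 180, 180, 178]
380 [183, 183, 183, 183, 184, 184, 182, 167, 133, 140, 169, 181, 183, 184, 185, 183, 185, 184]
400 [150, 154, 163, 169, 170, 171, 170, 157, 126, 134, 165, 177, 180, 180, 181, 179, 179, 180]
```

Top crop: the line runs (189,157)-(214,300). Side crop: the line is at row 407 and the riser edge at row 437. The line is about 12.3 mm short of the edge and parallel to it within 0.1 deg.

```bash
python3 -m handwheel '[[[0.1,0.4,0.3,-0.3,0.3,0,0],[0.2,0.8,0.4,-0.5,0.5,0,0],[0.3,1.2,0.4,-0.5,0.5,0,0],[0.3,1.4,0.4,-0.5,0.5,0,0],[0.3,1.4,0.4,-0.5,0.5,0,0]]]' 100
python3 go.py .4909 .0038 .117 188.3
cat > m2.py <<'E'
import sys
from h import *
s=snap('side',sys.argv[1]); g=cv2.GaussianBlur(s['pixels'].mean(2),(5,1),0)
u=np.array([np.cos(np.radians(98.3)),np.sin(np.radians(98.3)),0]); E=np.array([.4779,.0728,.08])
def dip(x,a,b):
    col=g[a:b,x]; w=np.clip(178-5-col,0,None); i=int(np.argmax(w)); lo=max(0,i-2); ww=w[lo:i+3]
    return a+lo+(ww*np.arange(len(ww))).sum()/ww.sum()
def step(x):
    col=g[262:290,x]; d=[col[i-5:i].mean()-col[i:i+5].mean() for i in range(5,23)]; return 262+5+int(np.argmax(d))-.5
a,b=int(sys.argv[2]),int(sys.argv[3])
L=np.array([(x,dip(x,a,b)) for x in range(336,399,3)])
Ee=np.array([(x,step(x)) for x in list(range(316,328,2))+list(range(414,424,2))])
for n,Q,z in(('line',L,.088),('edge',Ee,.08)):
    m=np.median(np.abs(Q[:,1]-np.median(Q[:,1]))); Q=Q[np.abs(Q[:,1]-np.median(Q[:,1]))<2]
    k=np.polyfit(Q[:,0],Q[:,1],1); e=[at(s,(x,np.polyval(k,x)),z) for x in(332,402)]; d=e[0]-e[1]
    print(n,len(Q),'rows',np.polyval(k,[332,402]).round(2),'along mm',[round(1000*float((p-E)@u),1) for p in e],'yaw',np.degrees(np.arctan2(d[1],d[0])).round(2)+90)
E
python3 m2.py m2 262 284; python3 go.py .4909 .0038 .117 188.3|tail -1
```

```text
time: 10.55
eef_pos: [0.4958, 0.0032, 0.1174]
eef_rot: [-3.131, 0.011, -3.001]
ft_force: [1.7, -10.9, 14.0]
width: 0.0063
t 10.55 pos [0.4958 0.0032 0.1174] yaw [-179.41    0.66 -171.92] q [ 0.01  0.3  -0.22  1.03 -0.01 -0.13] F [  1.7 -10.9  14. ] M [-2.14 -0.19  0.04] w 0.0063
shift [0.47 0.13 0.03] turn [-0.59  0.66 -0.22]
line 18 rows [268.29 268.22] along mm [-2.0, -2.3] yaw 98.49
edge 11 rows [274.35 274.48] along mm [0.8, 0.9] yaw 98.26
shift [0.47 0.13 0.03] turn [-0.58  0.66 -0.22]
```

```bash
python3 -m handwheel '[[[0,0.4,0.4,-0.5,0.5,0,0],[0.1,0.5,0.4,-0.5,0.5,0,0],[0.1,0.6,0.4,-0.5,0.5,0,0],[0.1,0.65,0.4,-0.5,0.5,0,0],[0.1,0.65,0.4,-0.5,0.5,0,0]]]' 100
python3 m2.py m3 264 284; python3 go.py .4909 .0038 .117 188.3
```

```text
time: 11.22
eef_pos: [0.4966, 0.005, 0.1174]
eef_rot: [-3.129, 0.009, -3.003]
ft_force: [-3.5, -12.3, 17.2]
width: 0.0067
line 17 rows [269.3  269.22] along mm [-0.3, -0.6] yaw 98.5
edge 11 rows [274.52 274.67] along mm [1.1, 1.2] yaw 98.24
t 11.28 pos [0.4965 0.005  0.1174] yaw [-179.3     0.51 -172.07] q [ 0.02  0.31 -0.22  1.04 -0.01 -0.12] F [ -3.4 -13.8  17.3] M [-2.5   0.68  0.2 ] w 0.0068
shift [ 0.58 -0.04  0.03] turn [-0.7   0.5  -0.37]
```

```bash
cat > m4.py <<'E'
import sys
from h import *
c0=np.load('pics/top0.npz'); c=snap('top',sys.argv[1])
u=np.array([np.cos(np.radians(98.3)),np.sin(np.radians(98.3)),0]); E=np.array([.4779,.0728,.08])
al=lambda p:round(1000*float((p-E)@u),1)
g=c0['pixels'].mean(2)
def cross(r,a,b):
    col=g[r,a:b]; h=(col[:4].mean()+col[-4:].mean())/2; i=int(np.argmax(col<h)); return a+i-1+(col[i-1]-h)/(col[i-1]-col[i])
print('edge far',[al(at(c0,(cross(r,262,284),r),.08)) for r in(272,274,276,278,280)])
print('edge near',[al(at(c0,(cross(r,276,300),r),.08)) for r in(348,350,352,354,356,358)])
g=c['pixels'].mean(2)
for r in range(278,330,4):
    col=g[r,262:300]; i=int(np.argmin(np.convolve(col,[-.5,1,-.5],'valid')[:]))+1 if 0 else None
    d=np.array([col[j]-(col[j-3]+col[j+3])/2 for j in range(3,35)]); i=int(np.argmin(d)); w=np.clip(-d[max(0,i-1):i+2],0,None)
    x=262+3+max(0,i-1)+(w*np.arange(len(w))).sum()/w.sum(); print(r,round(x,1),round(d[i]),al(at(c,(x,r),.088)),end=' | ')
im=c['pixels'][255:375,215:335]
cv2.imwrite(f'pics/{sys.argv[1]}c.png',np.clip(255*(cv2.resize(im,None,fx=5,fy=5,interpolation=cv2.INTER_CUBIC)/255.)**.5,0,255).astype(np.uint8)[:,:,::-1])
E
python3 m4.py t4
```

```text
edge far [2.0, 1.5, 15.4, 1.5, 1.8]
edge near [1.7, 1.9, 1.6, 1.6, 0.9, 1.6]
278 283.0 -125 -17.4 | 282 283.1 -119 -16.5 | 286 283.2 -120 -15.5 | 290 283.7 -94 -15.0 | 294 270.4 -45 5.8 | 298 270.5 -32 6.7 | 302 271.1 -38 6.9 | 306 271.4 -35 7.5 | 310 276.6 -31 1.1 | 314 274.2 -37 5.7 | 318 273.8 -50 7.4 | 322 273.1 -50 9.4 | 326 272.3 -52 11.8 |
```

View pics/t4c.png

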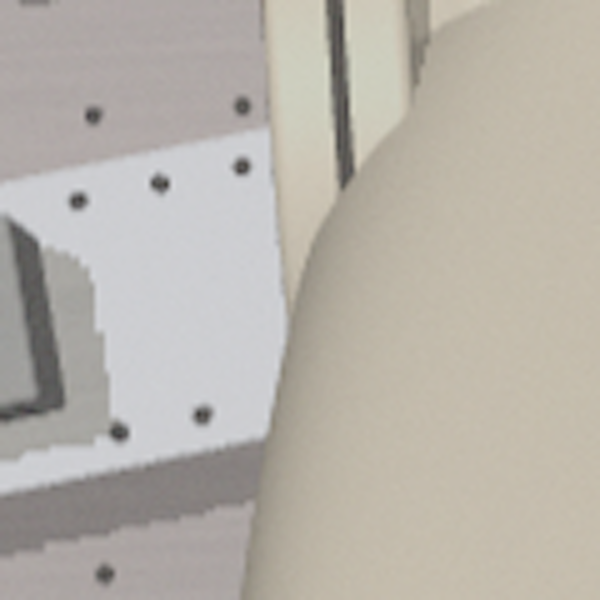

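```bash
cat > m5.py <<'E'
import sys
from h import *
u=np.array([np.cos(np.radians(98.3)),np.sin(np.radians(98.3)),0]); v=np.array([u[1],-u[0],0]); E=np.array([.4779,.0728,.08])
rf=lambda p:(1000*np.array([(p-E)@u,(p-E)@v])).round(1)
def hole(c,x,y):
    g=c['pixels'].mean(2); X,Y=int(round(x)),int(round(y)); w=g[Y-3:Y+4,X-3:X+4]; w=np.clip(np.median(w)-25-w,0,None)
    yy,xx=np.mgrid[Y-3:Y+4,X-3:X+4]; return rf(at(c,((w*xx).sum()/w.sum(),(w*yy).sum()/w.sum()),.088))
c0=np.load('pics/top0.npz'); c=np.load(f'pics/{sys.argv[1]}.npz'); k=np.array(eval(sys.argv[2]) if len(sys.argv)>2 else [0,0])
a=np.array([hole(c0,x/2.9+215,y/2.9+225) for x,y in((183,189),(229,179),(277,168),(210,323),(258,311))])
b=np.array([hole(c,x/5+215+k[0],y/5+255+k[1]) for x,y in((78,201),(160,184),(242,166),(120,431),(203,414))])
L=np.array([rf(at(c0,(x/2.9+215-.33,y/2.9+225-.33),.088)) for x,y in((301,144),(340,317))])
print(a.tolist(),b.tolist(),'\nline0',L.tolist(),'shift',(b-a).tolist())
A=cv2.estimateAffinePartial2D(a,b)[0]; print('line now',(L@A[:,:2].T+A[:,2]).round(1).tolist(),'turn',np.degrees(np.arctan2(A[1,0],A[0,0])).round(2),'scale',np.hypot(A[0,0],A[1,0]).round(4))
E
python3 m5.py t4
```

```text
[[-6.0, 34.7], [-30.9, 35.1], [-56.0, 35.4], [-6.6, -35.4], [-32.0, -35.0]] [[65.1, 41.7], [40.1, 41.8], [15.0, 41.9], [65.0, -28.0], [39.8, -28.3]] 
line0 [[-71.2, 45.2], [-72.4, -46.0]] shift [[71.1, 7.0], [71.0, 6.699999999999996], [71.0, 6.5], [71.6, 7.399999999999999], [71.8, 6.699999999999999]]
line now [[-0.2, 51.5], [-0.4, -39.5]] turn 0.61 scale 0.9977
```

```bash
python3 -m handwheel '[[[0.3,0.2,0.4,-0.6,0.5,-0.1,0],[0.5,0.3,0.4,-0.6,0.5,-0.2,0],[0.7,0.4,0.4,-0.6,0.5,-0.3,0],[0.9,0.5,0.4,-0.6,0.5,-0.3,0],[0.9,0.5,0.4,-0.6,0.5,-0.3,0]]]' 100
python3 m2.py m6 264 284; python3 go.py .4909 .0038 .117 188.3
```

```text
time: 11.95
eef_pos: [0.4934, 0.0065, 0.1176]
eef_rot: [-3.133, 0.014, -3.0]
ft_force: [5.0, -5.2, 10.9]
width: 0.0066
line 19 rows [269.78 270.77] along mm [0.5, 1.9] yaw 97.33
edge 11 rows [274.78 274.57] along mm [1.6, 1.1] yaw 98.64
t 12.0 pos [0.4933 0.0065 0.1175] yaw [-179.53    0.79 -171.9 ] q [ 0.02  0.3  -0.23  1.03 -0.01 -0.12] F [ 5.2 -5.1 10.1] M [-1.13 -1.02 -0.23] w 0.0067
shift [ 0.28 -0.23  0.05] turn [-0.47  0.79 -0.21]
```

```bash
python3 -m handwheel '[[[0.2,0.1,0.4,-0.4,0.6,-0.6,0],[0.3,0.1,0.4,-0.4,0.6,-1.2,0],[0.3,0.1,0.4,-0.4,0.6,-1.8,0],[0.3,0.1,0.4,-0.4,0.6,-1.8,0]]]' 110
python3 m2.py m7 264 284; python3 go.py .4909 .0038 .117 188.3; python3 m4.py t7 >/dev/null; python3 m5.py t7
```

```text
time: 12.5
eef_pos: [0.4942, 0.0067, 0.1174]
eef_rot: [-3.138, 0.013, -2.97]
ft_force: [0.1, -1.0, 13.4]
width: 0.0063
line 19 rows [270.52 270.26] along mm [1.7, 1.1] yaw 98.7
edge 11 rows [274.62 274.36] along mm [1.3, 0.7] yaw 98.68
t 12.55 pos [0.4942 0.0067 0.1174] yaw [-179.79    0.73 -170.17] q [ 0.01  0.3  -0.22  1.03 -0.   -0.16] F [-0.7 -0.8 14.1] M [-0.13  0.06 -0.23] w 0.0062
shift [ 0.37 -0.23  0.04] turn [-0.2   0.73  1.53]
[[-6.0, 34.7], [-30.9, 35.1], [-56.0, 35.4], [-6.6, -35.4], [-32.0, -35.0]] [[67.2, 39.0], [42.3, 39.2], [17.3, 39.5], [66.8, -30.1], [41.5, -30.7]] 
line0 [[-71.2, 45.2], [-72.4, -46.0]] shift [[73.2, 4.299999999999997], [73.19999999999999, 4.100000000000001], [73.3, 4.100000000000001], [73.39999999999999, 5.299999999999997], [73.5, 4.300000000000001]]
line now [[2.2, 49.1], [1.6, -41.5]] turn 0.34 scale 0.9929
```

Side: the line is 0.3 mm past the edge. Top, from the hole shifts: about 0.25 mm past. The plate is still about 0.35 deg anticlockwise, so I'll trim that.

```bash
python3 -m handwheel '[[[0.2,0,0.4,-0.2,0.6,0.2,0],[0.2,0,0.4,-0.2,0.6,0.4,0],[0.2,0,0.4,-0.2,0.6,0.5,0],[0.2,0,0.4,-0.2,0.6,0.5,0],[0.2,0,0.4,-0.2,0.6,0.5,0]]]' 110
for i in a b c; do python3 m2.py m8$i 264 284; done; python3 go.py .4909 .0038 .117 188.3; python3 m4.py t8 >/dev/null; python3 m5.py t8 | tail -1; python3 meas.py m9
```

```text
time: 13.22
eef_pos: [0.4942, 0.0067, 0.1174]
eef_rot: [-3.141, 0.008, -2.979]
ft_force: [-5.5, 0.6, 19.7]
width: 0.0063
line 19 rows [270.52 270.26] along mm [1.7, 1.1] yaw 98.7
edge 11 rows [274.5 274.5] along mm [1.1, 0.9] yaw 98.4
line 19 rows [270.52 270.25] along mm [1.7, 1.1] yaw 98.7
edge 11 rows [274.5 274.5] along mm [1.1, 0.9] yaw 98.4
line 19 rows [270.52 270.25] along mm [1.7, 1.1] yaw 98.71000000000001
edge 11 rows [274.5 274.5] along mm [1.1, 0.9] yaw 98.4
t 13.38 pos [0.4942 0.0067 0.1174] yaw [-179.99    0.48 -170.67] q [ 0.01  0.3  -0.22  1.04  0.   -0.15] F [-5.   1.5 19.1] M [ 0.22  1.08 -0.08] w 0.0063
shift [ 0.37 -0.24  0.04] turn [-0.01  0.48  1.03]
line now [[2.2, 49.1], [1.5, -41.5]] turn 0.34 scale 0.9935
```

View pics/m9cs.png

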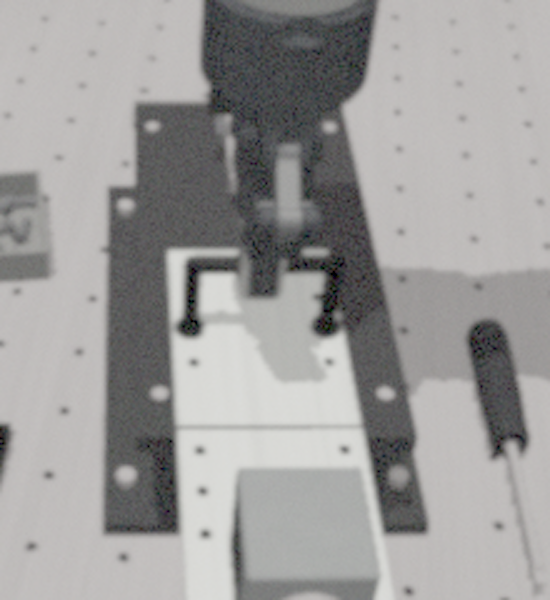

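Side crop: the line is at row 427, level with the riser edge (row 437 at 8 mm lower). The plate lies flat, the handle is held and the strap is clear. The remaining turn of about 0.3 deg is within measurement noise, so I'm handing in.

```bash
python3 -c "
from rig import manip
print(manip.finish_job()); o=manip.get_obs(); print(o['time'],o['eef_pos'],o['ft_force'],o['width'])"
```

```text
the job is handed in; nothing more can be done
None
the job is handed in; nothing more can be done
```

The clamp is loosened, the plate is drawn out to its line, and the arm is still holding it flat. I handed the job in at about 13.4 s of the 51 s.

**Clamp:** I turned the wing knob a quarter turn anticlockwise (90° by the tool's yaw). The picture afterwards shows the blade lying across the riser.

**Plate:** I gripped the handle and drew the plate out about 73 mm, pressing down throughout. It is held with a 110 N grip and about 19 N of downward push. The tool height stayed within 0.2 mm during the draw, and the last picture shows no sign of tipping.

**Last checks:**
- **Line against the edge:** the scribed line is 0.2–0.4 mm past the riser's edge. The side view reads the line directly. The top view infers it from how far the holes moved, because the arm hides the line there.
- **Squareness:** the plate is about 0.3° anticlockwise of the riser (98.7° against about 98.4°). A last small trim turn did not shift it, and I left it because it is close to the measuring noise.
- **Sideways position:** the plate drifted about 4.5 mm sideways on the riser while being drawn. It stays fully on the riser's width.
- **Disagreement:** the two views placed the riser's edge about 0.6 mm apart in absolute terms, so I compared the line and edge within each view.

The arm never went near the post, lens, screw tray or screwdriver.

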